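# Zero the portion counter and step the tartlet tray under the filling nozzle

### The arm

A 6-joint arm with a two-finger parallel gripper is mounted at the origin on the work surface. World frame = base frame: x ahead of the robot, y to its left, z up, the work surface at z = 0. Lengths are in m, angles in rad, forces in N, time in s.
With the tool pointing down it reaches from about 0.425 to 1.125 m from the base axis. Payload 14.9 kg.
Tool frame: the origin (TCP) lies where the fingers leave the gripper's body, on its centre line; the fingertips stand 78 mm ahead of it and the grasp point (between the pads) lies 60 mm ahead of it; z points along the fingers, y is the line along which they close (so a half turn about z gives the same grasp; the last joint's range is limited). The gripper opens to 91 mm and grips with 3 to 60 N. Pads are 32 mm wide; open, the fingers measure 118 mm over their backs; the gripper's body (76 mm by 178 mm) begins 60 mm behind the grasp point.
Start: joints at [1.192, 0.379, 1.734, -0, 1.028, -0.033], TCP at [0.237, 0.659, 0.292] pointing down, gripper open.
Joint ranges: [-2.77, 2.77], [-0.74, 2.19], [0, 2.66], [-1.06, 4.2], [0.31, 2.87], [-3.08, 3.08]. Speed limits (rad/s): [1.89, 1.89, 2.39, 3.14, 3.14, 3.14].

### API

Orientations are given as a unit quaternion [w, x, y, z].
In Python, from station import monitor, read_camera, manip gives the robot as it stands.
- The arm moves only by the tool drive_tool, never from a script. Its argument "commands" is a list of rows, each a list of 2 entries, a list of its own where there are three numbers: the shift along the world's x, y, z normalised to -1 to 1, where 1 is 0.12 m, then the turn, a rotation vector about the world's x, y, z normalised to -1 to 1, where 1 is pi rad. A call has 1 to 12 rows; each row is the pose to reach, as a shift and turn from the pose commanded when the call began, turning the shorter way round; what a row does not reach only later rows make up. A row lasts 1/10 s, in which the tool goes at most 50 mm and 8.59 degrees, less where a joint would pass 70% of its speed; a pose out of reach is approached as far as the arm can. A call with a number of a shift or a turn outside -1 to 1 is refused whole. A call with a gripper value outside its range is refused whole. "grip" is the finger opening in mm, from 0 to 91.2, set as the call begins (left out, the last holds). The fingers move at their own pace and stop on an object; the grip force is fixed at half the most. Time passes only in rows, so rows that repeat a pose let the fingers close. It gives the time, the measured TCP pose, the force, the opening and the grip force at its end, in the units of the state.
- monitor.get_obs(): the state, without advancing time (a new reading comes with each control period).
- read_camera(name): name is "scene" or "top" or "wrist"; returns a dict with "color" (480x640x3 uint8, red, green, blue), "fov_y" (degrees; the focal length in pixels is half the picture's height over the tangent of half this angle, whatever the lens; pixels are square), "cx", "cy" (the principal point, pixels), "world_to_cam" (4x4, takes a point from world to camera coordinates). Camera axes: x right, y down, z forward; pixel columns grow to the right and rows downward; lengths in m; the calibration is good to about 2 mm. A picture is of the moment at which its call begins. There is no depth.
- manip.sign_off(): hands the job in; it is judged then, once.
The state is a dict: "time_s": time; "joints": joint angles; "joint_vel": joint speeds; "joint_torque": joint torques, N m; "tcp_pos": TCP position; "tcp_rot": TCP orientation; "ft_force": force on the tool from outside, world axes, zero at the start; "wrist_torque": the same for the moment, N m; "opening": finger opening in m; "grip_force": force on a finger pad.
Only numpy, scipy, OpenCV 4.12 (cv2) and the standard library are available. Lean on these libraries where they do the work, as an engineer would, in place of code of your own. Each camera call takes 0.05 s, during which the arm holds its last target. There are 200 camera calls.

### The job

First turn the black reset knob of the blue portion counter back to its zero stop. Then slide the tray of the filling stand (it has a black handle) until the red tartlet cup is centred under the fixed brass nozzle, let it rest there for a good second, then bring the blue cup under the nozzle and leave it there, centred, with the counter still at zero. Leave the white storage jar and the small spare nozzle standing where they are.

Things in the scene. Friction and masses are not known exactly. Their poses are not given: they have to be found in the camera images.
- stand: Filling stand, fixed to the worktop. White base plate 310 x 390 x 20 mm. Origin on the worktop right below the nozzle; x away from the robot, y left, z up. The plate reaches 175 mm from the origin towards the robot.
- nozzle_tip (a point): Tip of the fixed brass nozzle, 106 mm above the worktop, 14 mm above the tops of the cups. It hangs from a bridge over the tray (beam 24 mm wide, underside 198 mm, top 222 mm up) on posts 178 mm to its left and right; a steel hopper, 60 mm wide, near its right end reaches 260 mm. Axes as the stand's.
- cup_red (a point): Centre of the top of the red cup (48 mm across, top 92 mm above the worktop). The tray is an aluminium plate, 150 (x) x 190 (y) mm, with six cups in two rows of three: 64 mm apart along x, 58 mm along y. The red one is the left cup of the row nearer to the robot. Axes parallel to the stand's.
- cup_blue (a point): Centre of the top of the blue cup, the right cup of the far row: 64 mm further along x and 116 mm further to the right (-y) than the red one. The other four cups are white.
- handle_top (a point): Centre of the top face of the tray's handle, a black upright post 24 x 24 mm in plan, sides parallel to the stand's axes, rising from 68 to 140 mm above the worktop. It stands on a tongue at the middle of the tray's side nearest the robot, 140 mm from the tray's centre. It can be pinched from above, clear of the bridge, and is rigid with the tray.
- tray (a joint): Slide of the tray along the stand's x (m), positive away from the robot, travel -0.042 to 0.042; 0 puts the middle of the tray below the nozzle in x. Stays where it is left; about 2 N of friction.
- cross (a joint): Slide of the tray (with its saddle) along the stand's y (m), positive to the left, travel -0.065 to 0.065; 0 puts the middle of the tray below the nozzle in y. Stays where it is left; about 2 N of friction. Both slides are free to move at once.
- counter: Blue portion counter, a desk-shaped box 130 mm wide, about 102 mm high on its high side, fixed to the worktop left or right of the stand. Its face (140 mm long, 130 mm wide) slopes at 32 degrees, looking up and roughly away from the robot, and carries the reset knob at its middle. Origin on the worktop, right below the face's middle, which is 65 mm up; z up, x to the high side (towards the robot).
- knob_grip (a point): Grip point of the reset knob, on its axis, 27 mm out from the counter's sloping face. The knob is a black bar 66 mm long, 16 mm thick, 30 mm high: its top 11 mm above this point, its underside 19 mm below it, 8 mm off the face. Axes: z out of the face along the knob's axis (32 degrees from vertical), x along the bar to the end with the red line, y across it. They turn with the knob.
- knob (a joint): Angle of the reset knob (rad), 0 at its zero stop, where the end with the red line points straight up the slope at the red tick. It grows clockwise seen looking onto the face, so it is turned anticlockwise to go to zero. Starts at 0.7 to 1.3; friction 0.06 N m, no spring.
- canister: White ceramic storage jar with steel lid, 84 mm across, 130 mm tall; origin at the centre of its underside. Bystander.
- spare_nozzle: Small spare brass nozzle, 32 mm across, 60 mm tall, standing on the near right corner of the filling stand's base plate; origin at the centre of its underside. Bystander.
Things that resemble listed ones, but are neither listed nor needed, are in the scene too. Leave any purple look-alike of the counter alone.

How it is judged:
By the outcome, as a careful person would: the job done as asked, in the order asked, and still so for the second after the job is handed in, with the robot touching nothing.
It also fails if it takes over 67 s, if anything falls off the work surface, if the arm or the gripper's body presses on something with over 40 N, if the wrist force passes 120 N, or if a joint passes its speed limit or range.

## Working session

There is one attempt and no reset: what is moved stays moved. The work goes in short steps, Python scripts to look and compute and a tool call to move; the robot and the scene stay as the last step left them, time stands still between calls to the robot, and variables do not carry over. Pictures are saved under pics/ and viewed, at most 10 in all, crops included, and the job is handed in when it is done.

Besides the shell and the picture viewer there is one more tool, called after "Request:" in YAML: its name, and indented under it one key for each argument. drive_tool: Moves the arm, as the interface text tells. Scaled input: -1 to 1 covers 0.12 m each way for a shift and pi rad each way for a turn. Its arguments: {"type":"object","properties":{"commands":{"type":"array"},"grip":{"type":"number"}},"required":["commands"]}

```bash
mkdir -p pics; ls; cat > h.py <<'E'
import numpy as np, cv2, pickle
from station import monitor, read_camera, manip
def shot(n,f):
    c=read_camera(n); cv2.imwrite(f'pics/{f}.png',cv2.cvtColor(c['color'],cv2.COLOR_RGB2BGR)); pickle.dump(c,open(f'pics/{f}.pkl','wb')); return c
def load(f): return pickle.load(open(f'pics/{f}.pkl','rb'))
def F(c): return c['color'].shape[0]/2/np.tan(np.radians(c['fov_y'])/2)
def proj(c,P):
    q=c['world_to_cam']@np.r_[P,1]; return np.array([c['cx'],c['cy']])+F(c)*q[:2]/q[2]
def ray(c,u,v):
    T=np.linalg.inv(c['world_to_cam']); d=T[:3,:3]@np.array([(u-c['cx'])/F(c),(v-c['cy'])/F(c),1]); return T[:3,3],d
def atz(c,u,v,z):
    o,d=ray(c,u,v); return o+d*(z-o[2])/d[2]
def tri(*L):
    A=np.zeros((3,3));b=np.zeros(3)
    for c,u,v in L:
        o,d=ray(c,u,v); d/=np.linalg.norm(d); M=np.eye(3)-np.outer(d,d); A+=M;b+=M@o
    return np.linalg.solve(A,b)
E
python3 - <<'E'
from h import *
for n in['scene','top']:
    c=shot(n,n+'0'); print(n,c['color'].shape,c['fov_y'],np.linalg.inv(c['world_to_cam'])[:3,3].round(3))
print(monitor.get_obs())
E
```

```text
pics
scene (480, 640, 3) 52.352950860392895 [1.612 0.216 0.935]
top (480, 640, 3) 49.13323491781702 [0.407 0.118 1.67 ]
{'time_s': 0.1, 'joints': array([ 1.19171447e+00,  3.79309707e-01,  1.73472020e+00, -9.58998999e-06,
        1.02846880e+00, -3.33164985e-02]), 'joint_vel': array([ 6.81771812e-04, -1.02911057e-05,  7.57949897e-04, -1.15633599e-03,
       -1.33418926e-03, -9.49066988e-04]), 'joint_torque': array([ 3.63825020e-03, -7.65027523e+01, -4.35293770e+01,  6.53283158e-02,
        3.98703245e-02, -2.93572884e-05]), 'tcp_pos': array([0.23715911, 0.65831308, 0.29168734]), 'tcp_rot': array([-8.87341110e-05,  1.72020311e-01,  9.85093299e-01, -4.44269510e-04]), 'ft_force': array([0.10795309, 0.55471985, 0.00608814]), 'wrist_torque': array([ 0.03278693,  0.05117642, -0.00101815]), 'grip_force': 0.0, 'opening': 0.09120518817832592}
```

View pics/scene0.png

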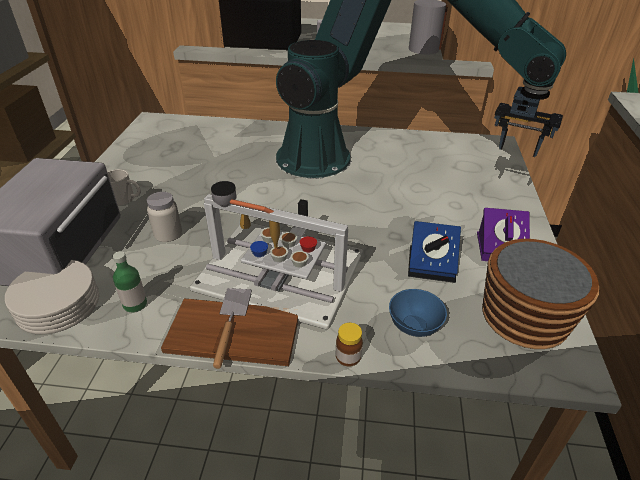

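View pics/top0.png

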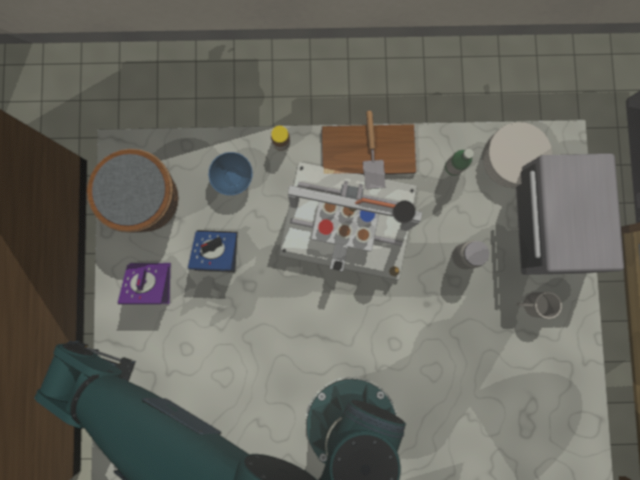

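The scene view shows the stand around (280,260) and the blue counter at (435,248). The top view shows the stand at (350,220) and the counter at (213,251). I'll enlarge both for measurement.

```bash
python3 - <<'E'
from h import *
t=cv2.imread('pics/top0.png'); s=cv2.imread('pics/scene0.png')
def cr(im,x,y,w,h,k):
    o=cv2.resize(im[y:y+h,x:x+w],None,fx=k,fy=k,interpolation=cv2.INTER_CUBIC)
    for i in range(0,w,10): cv2.line(o,(i*k,0),(i*k,8 if i%50 else 16),(0,255,255),1)
    for i in range(0,h,10): cv2.line(o,(0,i*k),(8 if i%50 else 16,i*k),(0,255,255),1)
    return o
a=cr(t,180,225,65,50,6); b=cr(s,400,212,67,72,6)
im=np.zeros((600,800,3),np.uint8); im[:300,:390]=a; im[:432,398:]=b
cv2.imwrite('pics/cA.png',im)
im=np.zeros((600,800,3),np.uint8)
im[:]=cr(t,270,150,160,120,5); cv2.imwrite('pics/cB.png',im)
im[:]=cr(s,190,180,200,150,4); cv2.imwrite('pics/cC.png',im)
E
```

```text
(no output)
```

View pics/cA.png

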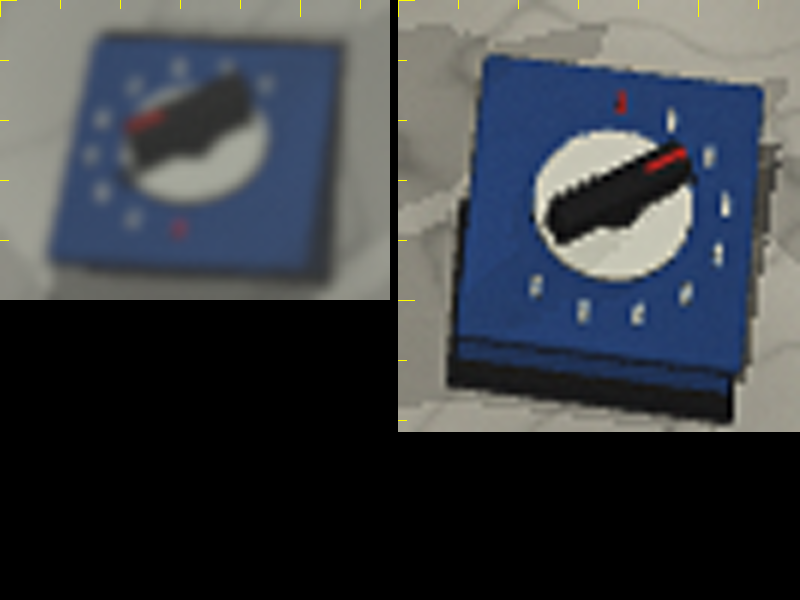

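View pics/cB.png

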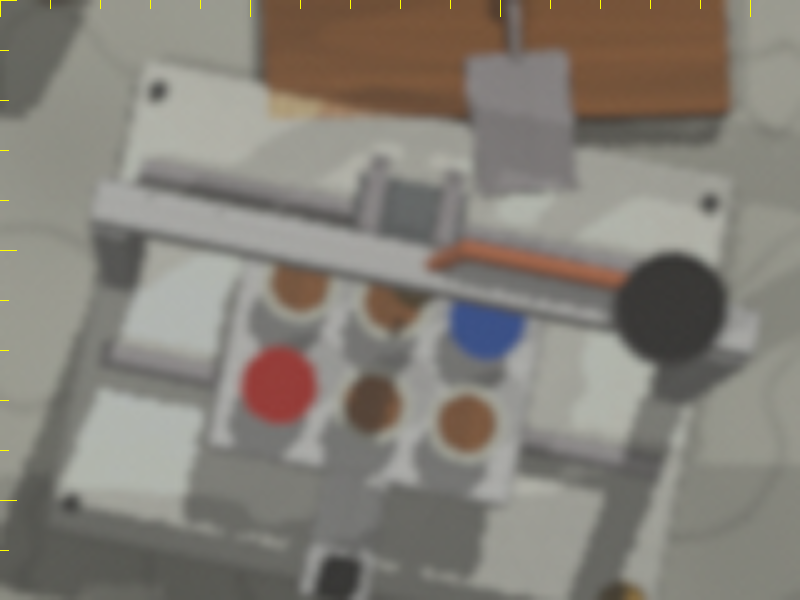

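View pics/cC.png

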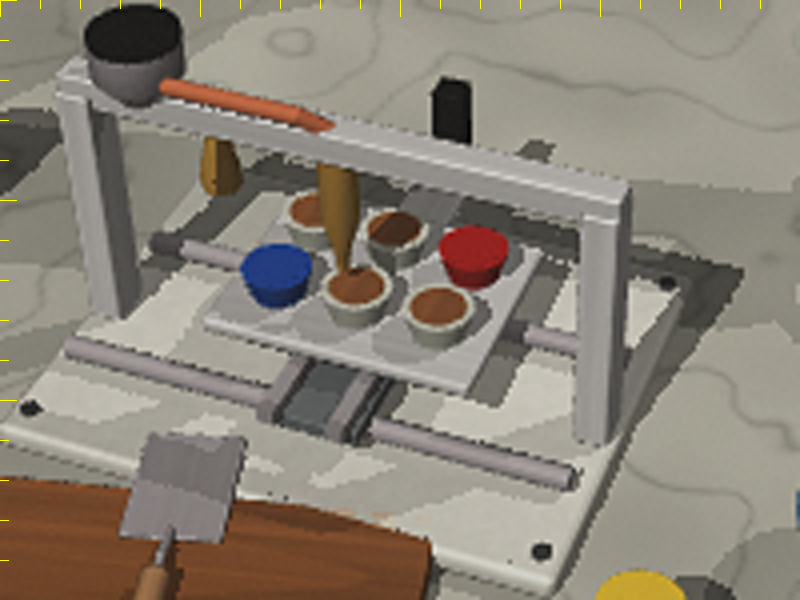

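The crops give clean features: knob with its red end, dial, and face corners in A; red cup, blue cup, handle top and plate corners in B; nozzle tip, cups and handle in C. Next I'll fit the poses.

```bash
cat > fit.py <<'E'
from h import *
from scipy.optimize import least_squares
from scipy.spatial.transform import Rotation as R
T=load('top0');S=load('scene0')
tB=lambda u,v:(T,270+u/5,150+v/5); sC=lambda u,v:(S,190+u/4,180+v/4)
tA=lambda u,v:(T,180+u/6,225+v/6); sA=lambda u,v:(S,400+(u-398)/6,212+v/6)
Rz=lambda a:R.from_euler('z',a).as_matrix()
def res(obs,model,p,full=False):
    r=[proj(c,model(p,k))-[u,v] for k,(c,u,v) in obs]
    return np.array(r) if full else np.ravel(r)
def fit(obs,model,p0):
    s=least_squares(lambda p:res(obs,model,p),p0,loss='soft_l1')
    return s.x,res(obs,model,s.x,True)
def stand(p,k):
    x,y,a,q,c=p; b=np.array([x,y,0])
    loc={'tip':(0,0,.106),'red':(q-.032,c+.058,.092),'blue':(q+.032,c-.058,.092),'wm':(q+.032,c,.092),'wn':(q-.032,c,.092),'wl':(q+.032,c+.058,.092),'wr':(q-.032,c-.058,.092),
     'h':(q-.14,c,.14),'fl':(.135,.195,.02),'fr':(.135,-.195,.02)}[k]
    return b+Rz(a)@np.array(loc)
so=[('tip',sC(343,272)),('red',sC(474,246)),('blue',sC(277,265)),('wm',sC(357,285)),('wl',sC(439,306)),('wn',sC(396,230)),('h',sC(452,84)),
 ('fl',sC(552,582)),('red',tB(279,384)),('blue',tB(487,323)),('wn',tB(373,403)),('wr',tB(467,424)),('h',tB(340,577)),('fl',tB(147,65)),('fr',tB(733,180))]
s32,c32=np.sin(np.radians(32)),np.cos(np.radians(32))
def counter(p,k):
    x,y,a,t=p; n=np.array([-s32,0,c32]);u=np.array([c32,0,s32]);w=np.array([0,1,0]);o=np.array([0,0,.065])
    d=np.cos(t)*u-np.sin(t)*w
    loc={'hl':o+.07*u-.065*w,'hr':o+.07*u+.065*w,'ll':o-.07*u-.065*w,'lr':o-.07*u+.065*w,'c':o,'e':o+.038*n+.033*d,'g':o+.027*n,'up':o+.027*n+.1*u,'n':o+.127*n,'d':o+.027*n+.1*d}[k]
    return np.array([x,y,0])+Rz(a)@loc
# scene picture left = robot's right (counter +y)
co=[('hr',sA(487,57)),('hl',sA(763,88)),('lr',sA(456,338)),('ll',sA(742,372)),('c',sA(614,205)),('e',sA(688,151)),
 ('ll',tA(99,38)),('lr',tA(340,42)),('hl',tA(50,264)),('hr',tA(308,270)),('c',tA(197,145)),('e',tA(127,128))]
E
python3 - <<'E'
from fit import *
np.set_printoptions(precision=4,suppress=True)
p,r=fit(so,stand,[.75,.1,-.2,0,0]);print('stand',p);print([(k,*x.round(1)) for (k,_),x in zip(so,r)])
for k in['tip','red','blue','h']:print(k,stand(p,k))
p,r=fit(co,counter,[.65,.4,np.pi,1]);print('ctr',p);print([(k,*x.round(1)) for (k,_),x in zip(co,r)])
g=counter(p,'g');print('g',g,'n',(counter(p,'n')-g)*10,'up',(counter(p,'up')-g)*10,'d',(counter(p,'d')-g)*10)
E
```

```text
stand [ 0.6506 -0.0118 -0.2279 -0.0326  0.0086]
[('tip', np.float64(-0.1), np.float64(-1.6)), ('red', np.float64(-0.3), np.float64(0.1)), ('blue', np.float64(-0.2), np.float64(-0.2)), ('wm', np.float64(-0.3), np.float64(-0.2)), ('wl', np.float64(-0.4), np.float64(-0.3)), ('wn', np.float64(-0.6), np.float64(-0.7)), ('h', np.float64(-0.3), np.float64(0.3)), ('fl', np.float64(0.0), np.float64(-0.4)), ('red', np.float64(-0.5), np.float64(0.2)), ('blue', np.float64(-0.5), np.float64(-0.3)), ('wn', np.float64(-0.6), np.float64(0.3)), ('wr', np.float64(-0.6), np.float64(-0.0)), ('h', np.float64(-0.3), np.float64(-0.4)), ('fl', np.float64(-1.4), np.float64(-1.9)), ('fr', np.float64(0.7), np.float64(-0.2))]
tip [ 0.6506 -0.0118  0.106 ]
red [0.6027 0.0677 0.092 ]
blue [ 0.6389 -0.0598  0.092 ]
h [0.4844 0.0356 0.14  ]
ctr [0.5444 0.4147 3.0901 1.0087]
[('hr', np.float64(-1.3), np.float64(-1.1)), ('hl', np.float64(-0.6), np.float64(-1.1)), ('lr', np.float64(-0.7), np.float64(-0.8)), ('ll', np.float64(-0.2), np.float64(-0.6)), ('c', np.float64(-1.1), np.float64(0.2)), ('e', np.float64(-0.6), np.float64(-0.1)), ('ll', np.float64(-1.9), np.float64(-0.5)), ('lr', np.float64(-0.7), np.float64(0.1)), ('hl', np.float64(-1.3), np.float64(-1.5)), ('hr', np.float64(-0.6), np.float64(-1.2)), ('c', np.float64(-0.7), np.float64(0.2)), ('e', np.float64(-0.9), np.float64(-0.2))]
g [0.5587 0.414  0.0879] n [ 0.5292 -0.0273  0.848 ] up [-0.8469  0.0437  0.5299] d [-0.4078  0.8683  0.2824]
```

```bash
sed -i 's#^Rz=#_=[0]\ntB=lambda u,v:(T,270+(u+.5)/5-.5,150+(v+.5)/5-.5); sC=lambda u,v:(S,190+(u+.5)/4-.5,180+(v+.5)/4-.5)\ntA=lambda u,v:(T,180+(u+.5)/6-.5,225+(v+.5)/6-.5); sA=lambda u,v:(S,400+(u-397.5)/6-.5,212+(v+.5)/6-.5)\nRz=#' fit.py
cat >> fit.py <<'E'
ps,rs=fit(so,stand,[.65,0,-.2,0,0]); pc,rc=fit(co,counter,[.55,.4,np.pi,1])
def plan(pos,rot):
    o=monitor.get_obs(); q=o['tcp_rot']; A=R.from_quat([q[1],q[2],q[3],q[0]])
    print('shift/.12',((np.array(pos)-o['tcp_pos'])/.12).round(3),'turn/pi',((R.from_matrix(rot)*A.inv()).as_rotvec()/np.pi).round(4))
def knobrot(a,p=pc):
    q=[p[0],p[1],p[2],a]; g=counter(q,'g'); n=(counter(q,'n')-g)*10; d=(counter(q,'d')-g)*10
    y=np.cross(d,n); z=-n; return np.c_[np.cross(y,z),y,z]
E
python3 - <<'E'
from fit import *
np.set_printoptions(precision=4,suppress=True)
print(ps,pc,np.abs(rs).max(),np.abs(rc).max())
print([(k,*x.round(1)) for (k,_),x in zip(so,rs)])
g=counter(pc,'g');n=(counter(pc,'n')-g)*10;print(g,n); M=knobrot(pc[3]);print(M)
plan(g+.17*n,M)
E
```

```text
[ 0.6507 -0.0126 -0.226  -0.0325  0.0093] [0.5447 0.4145 3.0885 0.9947] 1.4427752486281804 1.4280729926113622
[('tip', np.float64(-0.0), np.float64(-1.2)), ('red', np.float64(-0.0), np.float64(0.5)), ('blue', np.float64(0.1), np.float64(0.3)), ('wm', np.float64(0.1), np.float64(0.3)), ('wl', np.float64(-0.0), np.float64(0.1)), ('wn', np.float64(-0.3), np.float64(-0.3)), ('h', np.float64(-0.0), np.float64(0.7)), ('fl', np.float64(0.2), np.float64(-0.1)), ('red', np.float64(-0.1), np.float64(0.5)), ('blue', np.float64(-0.0), np.float64(-0.0)), ('wn', np.float64(-0.1), np.float64(0.6)), ('wr', np.float64(-0.1), np.float64(0.3)), ('h', np.float64(0.3), np.float64(-0.1)), ('fl', np.float64(-0.8), np.float64(-1.4)), ('fr', np.float64(1.3), np.float64(0.1))]
[0.559  0.4138 0.0879] [ 0.5292 -0.0281  0.848 ]
[[-0.4169  0.7391 -0.5292]
 [ 0.8619  0.5063  0.0281]
 [ 0.2887 -0.4444 -0.848 ]]
shift/.12 [ 3.431 -2.078 -0.497] turn/pi [-0.053   0.1732 -0.2176]
```

Request:
drive_tool:
  commands:
    - [[1,-0.6,0],[0,0,0]]
    - [[1,-0.6,0],[0,0,0]]
    - [[1,-0.6,0],[0,0,0]]
    - [[1,-0.6,0],[0,0,0]]
  grip: 91

```text
time_s: 0.5
tcp_pos: [0.3606, 0.5842, 0.2919]
tcp_rot: [0.0, 0.174, 0.985, -0.0]
ft_force: [-0.5, -0.1, -0.2]
opening: 0.0908
grip_force: 0.0
```

Request:
drive_tool:
  commands:
    - [[1,-0.6,0],[0,0,0]]
    - [[1,-0.6,0],[0,0,0]]
    - [[1,-0.6,0],[-0.053,0.173,-0.218]]
    - [[1,-0.6,0],[-0.053,0.173,-0.218]]
    - [[1,-0.6,0],[-0.053,0.173,-0.218]]
    - [[1,-0.6,0],[-0.053,0.173,-0.218]]
    - [[1,-0.6,0],[-0.053,0.173,-0.218]]
    - [[1,-0.6,0],[-0.053,0.173,-0.218]]
    - [[1,-0.6,0],[-0.053,0.173,-0.218]]
    - [[1,-0.6,0],[-0.053,0.173,-0.218]]

```text
time_s: 1.5
tcp_pos: [0.4772, 0.5146, 0.2918]
tcp_rot: [-0.244, 0.48, 0.833, -0.124]
ft_force: [-0.1, -0.4, 0.4]
opening: 0.0908
grip_force: 0.0
```

Request:
drive_tool:
  commands:
    - [[1,-0.5,0],[0,0,0]]
    - [[1,-0.5,0],[0,0,0]]
    - [[1,-0.5,0],[0,0,0]]
    - [[1,-0.5,0],[0,0,0]]
    - [[1,-0.5,0],[0,0,0]]

```text
time_s: 2.0
tcp_pos: [0.5972, 0.4547, 0.2923]
tcp_rot: [-0.244, 0.481, 0.833, -0.124]
ft_force: [-0.2, 0.0, 0.4]
opening: 0.0908
grip_force: 0.0
```

```bash
python3 - <<'E'
from fit import *
g=counter(pc,'g');n=(counter(pc,'n')-g)*10
plan(g+.17*n,knobrot(pc[3])); c=shot('wrist','w1'); print(c['fov_y'],proj(c,g),proj(c,counter(pc,'e')),monitor.get_obs()['joints'].round(2))
E
```

```text
shift/.12 [ 0.431 -0.381 -0.502] turn/pi [-0.0001  0.001  -0.    ]
62.67828996209086 [374.03768739 327.42664454] [377.38952557 294.22928952] [ 0.55  0.61  1.45  0.3   1.56 -0.05]
```

Request:
drive_tool:
  commands:
    - [[0.43,-0.38,-0.3],[0,0,0]]
    - [[0.43,-0.38,-0.5],[0,0,0]]
    - [[0.43,-0.38,-0.5],[0,0,0]]
    - [[0.43,-0.38,-0.5],[0,0,0]]

```text
time_s: 2.45
tcp_pos: [0.6478, 0.4097, 0.2319]
tcp_rot: [-0.245, 0.481, 0.832, -0.125]
ft_force: [-0.1, 0.4, 0.8]
opening: 0.091
grip_force: 0.0
```

```bash
python3 - <<'E'
from fit import *
g=counter(pc,'g');n=(counter(pc,'n')-g)*10
plan(g+.062*n,knobrot(pc[3])); c=shot('wrist','w2'); im=cv2.imread('pics/w2.png')
for k in['c','g','e','hl','hr']:
    u=proj(c,counter(pc,k)); print(k,u.round(1)); cv2.circle(im,tuple(int(round(x)) for x in u),2,(0,255,0),-1)
cv2.imwrite('pics/w2a.png',im)
E
```

```text
shift/.12 [-0.467  0.02  -0.762] turn/pi [0.0002 0.0002 0.0001]
c [322.5 232.2]
g [322.5 241.5]
e [322.5 196.3]
hl [289. 103.]
hr [199.7 253. ]
```

View pics/w2a.png

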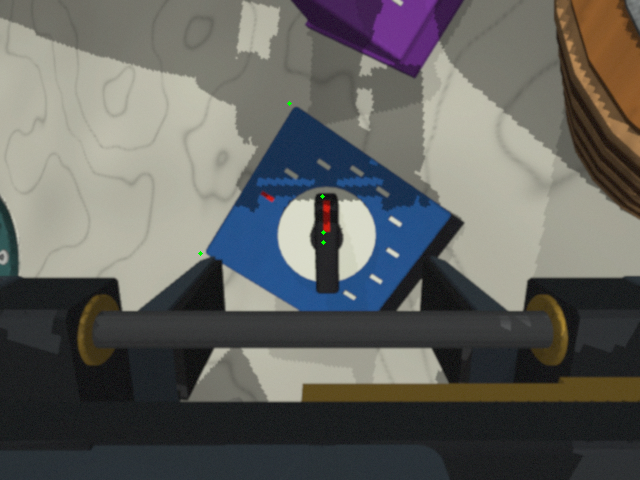

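The wrist picture shows the bar upright, centred at (327,240), with face corners at (296,108) and (207,258). My prediction was about 6 px off, so I'll shift the counter in x and y to match.

```bash
cat >> fit.py <<'E'
W=load('w2'); wo=[('c',(W,327,235)),('hl',(W,296,108)),('hr',(W,207.5,258)),('e',(W,327,194))]
pc,rc=fit(co+wo+wo,counter,pc)
E
python3 - <<'E'
from fit import *
print(pc,rc.round(1)[-4:].tolist(),rc[:12].mean(0))
g=counter(pc,'g');n=(counter(pc,'n')-g)*10; print(g)
plan(g+.062*n,knobrot(pc[3]))
E
```

```text
[0.54972784 0.41517201 3.10178928 0.96334033] [[0.9, -0.0], [-2.9, -2.5], [-3.2, -0.5], [-0.1, 5.0]] [-0.40740512 -0.37154712]
[0.56402433 0.41460266 0.0878973 ]
shift/.12 [-0.426  0.025 -0.772] turn/pi [0.0051 0.0004 0.0084]
```

Request:
drive_tool:
  commands:
    - [[-0.21,0.02,-0.38],[0,0,0.008]]
    - [[-0.42,0.02,-0.77],[0,0,0.008]]
    - [[-0.42,0.02,-0.77],[0,0,0.008]]
    - [[-0.42,0.02,-0.77],[0,0,0.008]]

```text
time_s: 2.9
tcp_pos: [0.5975, 0.4126, 0.1406]
tcp_rot: [-0.243, 0.47, 0.839, -0.128]
ft_force: [0.4, 0.8, 0.2]
opening: 0.0909
grip_force: 0.0
```

Request:
drive_tool:
  commands:
    - [[0,0,0],[0,0,0]]
    - [[0,0,0],[0,0,0]]
    - [[0,0,0],[0,0,0]]
    - [[0,0,0],[0,0,0]]
    - [[0,0,0],[0,0,0]]
    - [[0,0,0],[0,0,0]]
    - [[0,0,0],[0,0,0]]
    - [[0,0,0],[0,0,0]]
  grip: 0

```text
time_s: 3.7
tcp_pos: [0.5985, 0.4113, 0.1398]
tcp_rot: [-0.244, 0.471, 0.838, -0.128]
ft_force: [0.1, 0.3, -0.7]
opening: 0.0298
grip_force: 0.0
```

```bash
python3 - <<'E'
from fit import *
g=counter(pc,'g');n=(counter(pc,'n')-g)*10
for a in(.5,0,-.05): plan(g+.062*n,knobrot(a))
o=monitor.get_obs();print(o['ft_force'],o['wrist_torque'],o['opening'],o['tcp_pos'],o['joints'].round(2))
E
```

```text
shift/.12 [-0.013  0.016  0.006] turn/pi [ 0.0833 -0.003   0.1261]
shift/.12 [-0.013  0.016  0.006] turn/pi [ 0.1672 -0.0065  0.2613]
shift/.12 [-0.013  0.016  0.006] turn/pi [ 0.1756 -0.0068  0.2748]
[ 0.14703574  0.29418247 -0.68182013] [-0.02391843 -0.26685159  0.01547857] 0.029833637822078516 [0.5984544  0.41134213 0.13976321] [ 0.5   0.75  1.52  0.28  1.37 -0.17]
```

Request:
drive_tool:
  commands:
    - [[0,0,0],[0,0,0]]
    - [[0,0,0],[0,0,0]]
    - [[0,0,0],[0,0,0]]
    - [[0,0,0],[0,0,0]]
    - [[0,0,0],[0,0,0]]

```text
time_s: 4.2
tcp_pos: [0.5979, 0.4107, 0.141]
tcp_rot: [-0.244, 0.471, 0.838, -0.129]
ft_force: [-7.3, -9.9, 17.8]
opening: 0.0161
grip_force: 52.2
```

Request:
drive_tool:
  commands:
    - [[0,0,0],[0.011,0,0.017]]
    - [[0,0,0],[0.026,-0.001,0.041]]
    - [[0,0,0],[0.042,-0.002,0.066]]
    - [[0,0,0],[0.058,-0.002,0.091]]
    - [[0,0,0],[0.074,-0.003,0.116]]
    - [[0,0,0],[0.09,-0.004,0.141]]
    - [[0,0,0],[0.106,-0.004,0.166]]
    - [[0,0,0],[0.122,-0.005,0.191]]
    - [[0,0,0],[0.138,-0.005,0.216]]
    - [[0,0,0],[0.15,-0.006,0.235]]
    - [[0,0,0],[0.15,-0.006,0.235]]

```text
time_s: 5.3
tcp_pos: [0.599, 0.4121, 0.1406]
tcp_rot: [-0.274, 0.072, 0.959, -0.006]
ft_force: [1.7, 4.6, 4.9]
opening: 0.0157
grip_force: 47.0
```

```bash
python3 - <<'E'
from fit import *
g=counter(pc,'g');n=(counter(pc,'n')-g)*10
for a in(0,-.05): plan(g+.062*n,knobrot(a))
o=monitor.get_obs();print(o['ft_force'],o['wrist_torque'],n@o['wrist_torque'],o['opening'],o['joints'].round(2))
E
```

```text
shift/.12 [-0.018  0.01  -0.001] turn/pi [0.0164 0.0001 0.0262]
shift/.12 [-0.018  0.01  -0.001] turn/pi [ 0.0248 -0.0003  0.0397]
[1.65789634 4.64540708 4.85898577] [ 0.95342638 -0.43442883 -0.53272373] 0.06222428528727264 0.015669326208619647 [ 0.5   0.74  1.53  0.29  1.37 -1.05]
```

Nearly there. I'll push on in small steps to feel the stop.

Request:
drive_tool:
  commands:
    - [[0,0,0],[0.008,0,0.013]]
    - [[0,0,0],[0.016,0,0.026]]
    - [[0,0,0],[0.016,0,0.026]]
    - [[0,0,0],[0.016,0,0.026]]

```text
time_s: 5.7
tcp_pos: [0.5991, 0.4124, 0.1405]
tcp_rot: [-0.275, 0.028, 0.961, 0.007]
ft_force: [3.0, 8.1, 2.9]
opening: 0.0157
grip_force: 46.5
```

```bash
python3 - <<'E'
from fit import *
g=counter(pc,'g');n=(counter(pc,'n')-g)*10
plan(g+.062*n,knobrot(0))
o=monitor.get_obs();print(o['ft_force'],o['wrist_torque'],n@o['wrist_torque'])
E
```

```text
shift/.12 [-0.019  0.008 -0.   ] turn/pi [0.0009 0.0003 0.0013]
[3.00499753 8.06563682 2.9035821 ] [ 1.25598832 -0.81851539 -1.09795318] -0.24881182246764466
```

Request:
drive_tool:
  commands:
    - [[0,0,0],[0.008,0,0.013]]
    - [[0,0,0],[0.01,0,0.016]]
    - [[0,0,0],[0.01,0,0.016]]
    - [[0,0,0],[0.01,0,0.016]]

```text
time_s: 6.1
tcp_pos: [0.5993, 0.4123, 0.1404]
tcp_rot: [-0.275, 0.0, 0.961, 0.015]
ft_force: [3.7, 9.1, 2.4]
opening: 0.0168
grip_force: 42.9
```

```bash
python3 - <<'E'
from fit import *
g=counter(pc,'g');n=(counter(pc,'n')-g)*10
plan(g+.062*n,knobrot(0))
o=monitor.get_obs();print(o['ft_force'],o['wrist_torque'],n@o['wrist_torque'])
E
```

```text
shift/.12 [-0.021  0.008  0.   ] turn/pi [-0.009   0.0005 -0.0143]
[3.72722117 9.08002129 2.43358403] [ 0.6912112  -1.03833044 -1.91328967] -1.2346703708683193
```

The reaction torque jumped to 1.2 N m, so the knob is at its stop. Releasing and backing off.

Request:
drive_tool:
  commands:
    - [[0,0,0],[0,0,0]]
    - [[0,0,0],[0,0,0]]
    - [[0,0,0],[0,0,0]]
    - [[0,0,0],[0,0,0]]
    - [[0,0,0],[0,0,0]]
    - [[0,0,0],[0,0,0]]
    - [[0,0,0],[0,0,0]]
    - [[0,0,0],[0,0,0]]
  grip: 80

```text
time_s: 6.9
tcp_pos: [0.5984, 0.4114, 0.1398]
tcp_rot: [-0.276, -0.002, 0.961, 0.014]
ft_force: [-0.2, -0.7, 1.1]
opening: 0.0779
grip_force: 0.0
```

Request:
drive_tool:
  commands:
    - [[0.1,0,0.16],[0,0,0]]
    - [[0.3,0,0.48],[0,0,0]]
    - [[0.5,0,0.8],[0,0,0]]
    - [[0.5,0,0.8],[0,0,0]]
    - [[0.5,0,0.8],[0,0,0]]

```text
time_s: 7.4
tcp_pos: [0.6589, 0.4113, 0.2365]
tcp_rot: [-0.276, -0.002, 0.961, 0.014]
ft_force: [-0.6, 0.4, -0.4]
opening: 0.08
grip_force: 0.0
```

```bash
python3 - <<'E'
from fit import *
c=shot('wrist','w3'); im=cv2.imread('pics/w3.png')
p=[*pc[:3],0]
for k in['c','e','hl','hr']: u=proj(c,counter(p,k)); cv2.circle(im,tuple(int(round(x)) for x in u),2,(0,255,0),-1)
cv2.imwrite('pics/w3a.png',cv2.resize(im[60:340,140:500],None,fx=2,fy=2))
E
```

```text
(no output)
```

View pics/w3a.png

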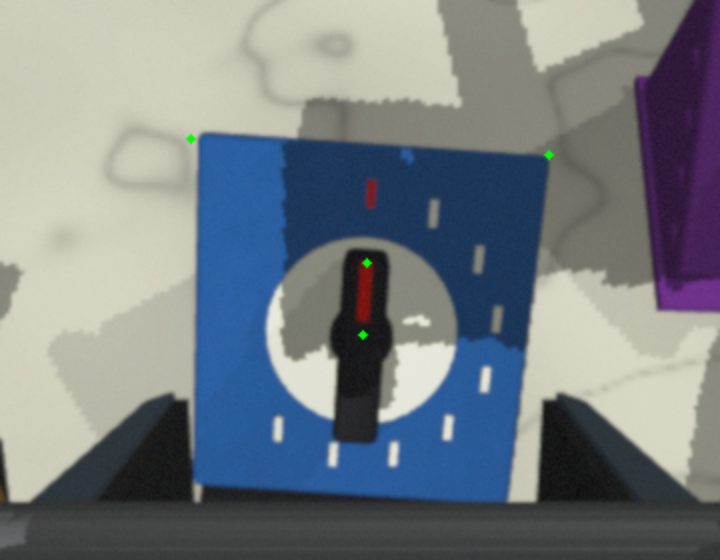

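The knob bar (357,443)→(368,250) points exactly at the red tick (371,193), so the counter is at zero. Next I want a close wrist view of the nozzle and tray from the far side.

```bash
cat >> fit.py <<'E'
def tcpview(tgt,v,y,dist,px=(320,200)):
    "TCP pose whose wrist camera sees tgt at px from dist, tool z=v"
    W3=load('w3'); q=[-0.276,-0.002,0.961,0.014]; q=np.array(q)/np.linalg.norm(q); A=R.from_quat([q[1],q[2],q[3],q[0]]).as_matrix()
    t0=np.array([0.6589,0.4113,0.2365]); C=np.linalg.inv(W3['world_to_cam'])
    Rtc=A.T@C[:3,:3]; ptc=A.T@(C[:3,3]-t0)
    v=np.array(v)/np.linalg.norm(v); y=np.array(y,float); y-=v*(y@v); y/=np.linalg.norm(y); M=np.c_[np.cross(y,v),y,v]
    ray_c=np.array([(px[0]-W3['cx'])/F(W3),(px[1]-W3['cy'])/F(W3),1]); return tgt-M@(Rtc@ray_c*dist+ptc),M,ptc,Rtc
E
python3 - <<'E'
from fit import *
np.set_printoptions(precision=3,suppress=True)
tip=stand(ps,'tip')
p,M,ptc,Rtc=tcpview(tip,(-.6,.1,-.8),(.0,1,0),.25); print(p,ptc,Rtc); plan(p,M)
E
```

```text
[ 0.767 -0.026  0.211] [ 0.07  -0.    -0.093] [[-0.001 -0.968 -0.251]
 [ 1.    -0.001  0.   ]
 [-0.001 -0.251  0.968]]
shift/.12 [ 0.913 -3.647 -0.197] turn/pi [ 0.018  0.026 -0.016]
```

```bash
python3 - <<'E'
from fit import *
np.set_printoptions(precision=3,suppress=True)
tip=stand(ps,'tip')
for v in[(-.6,.1,-.8),(-.7,.1,-.7)]:
    p,M,ptc,Rtc=tcpview(tip,v,(.0,1,0),.34,(320,150)); cam=p+M@ptc
    print(p,'tip',p+.078*M[:,2],'cam',cam,np.degrees(np.arctan2(np.hypot(*(cam-tip)[:2]),(cam-tip)[2]))); plan(p,M)
E
```

```text
[ 0.849 -0.036  0.275] tip [ 0.803 -0.028  0.213] cam [ 0.849 -0.046  0.391] 35.163909800047534
shift/.12 [ 1.594 -3.726  0.33 ] turn/pi [ 0.018  0.026 -0.016]
[ 0.871 -0.036  0.245] tip [ 0.816 -0.028  0.19 ] cam [ 0.887 -0.046  0.36 ] 43.207191704204035
shift/.12 [ 1.776 -3.729  0.082] turn/pi [ 0.017  0.072 -0.018]
```

Request:
drive_tool:
  commands:
    - [[0.5,0,0.6],[0,0,0]]
    - [[1,-0.3,0.6],[0,0,0]]
    - [[1,-0.7,0.6],[0,0,0]]
    - [[1,-0.7,0.6],[0.018,0.05,-0.016]]
    - [[1,-0.7,0.6],[0.018,0.05,-0.016]]
    - [[1,-0.7,0.6],[0.018,0.05,-0.016]]

```text
time_s: 8.05
tcp_pos: [0.7782, 0.3264, 0.305]
tcp_rot: [-0.352, 0.016, 0.935, 0.048]
ft_force: [-0.3, -0.2, -0.1]
opening: 0.0801
grip_force: 0.0
```

Request:
drive_tool:
  commands:
    - [[0.6,-1,0],[0,0,0]]
    - [[0.6,-1,0],[0,0,0]]
    - [[0.6,-1,0],[0,0,0]]
    - [[0.6,-1,0],[0,0,0]]
    - [[0.6,-1,0],[0,0,0]]

```text
time_s: 8.55
tcp_pos: [0.8499, 0.2081, 0.3067]
tcp_rot: [-0.351, 0.015, 0.935, 0.048]
ft_force: [-0.3, 1.4, 0.5]
opening: 0.0798
grip_force: 0.0
```

Request:
drive_tool:
  commands:
    - [[0,-1,0],[0,0,0]]
    - [[0,-1,0],[0,0,0]]
    - [[0,-1,0],[0,0,0]]
    - [[0,-1,0],[0,0,0]]

```text
time_s: 8.95
tcp_pos: [0.8499, 0.0864, 0.3077]
tcp_rot: [-0.35, 0.016, 0.935, 0.048]
ft_force: [0.6, 0.3, 0.2]
opening: 0.0799
grip_force: 0.0
```

Request:
drive_tool:
  commands:
    - [[0,-1,-0.3],[0,0,0]]
    - [[0,-1,-0.3],[0,0,0]]
    - [[0,-1,-0.3],[0,0,0]]
    - [[0,-1,-0.3],[0,0,0]]
    - [[0,-1,-0.3],[0,0,0]]

```text
time_s: 9.45
tcp_pos: [0.8505, -0.0307, 0.2718]
tcp_rot: [-0.35, 0.015, 0.935, 0.048]
ft_force: [0.6, -0.4, -0.4]
opening: 0.08
grip_force: 0.0
```

```bash
python3 - <<'E'
from fit import *
c=shot('wrist','w4'); im=cv2.imread('pics/w4.png'); im=cv2.resize(im,(800,600),interpolation=cv2.INTER_CUBIC)
for k in['tip','red','blue','wm','h']: u=proj(c,stand(ps,k)); print(k,u.round(1))
cv2.imwrite('pics/w4a.png',im)
E
```

```text
tip [314.  168.8]
red [391.8 137.4]
blue [260.6 168. ]
wm [323.2 179.4]
h [354.9  12.5]
```

View pics/w4a.png

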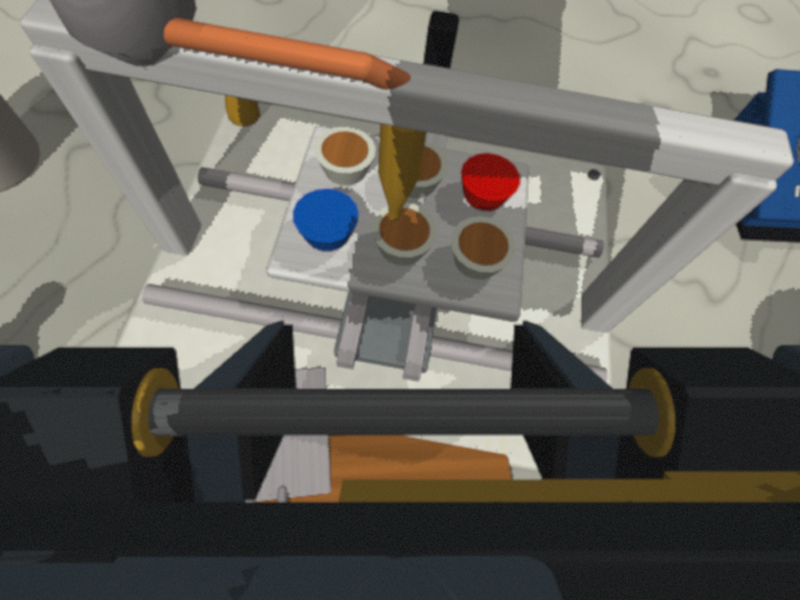

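The close view (800 px scale) shows the nozzle tip at (395,218), red top at (490,176), blue at (326,214), and the white cups at (404,231), (481,245) and (346,154). I'll refine the fit with these.

```bash
cat >> fit.py <<'E'
W4=load('w4'); w4=lambda u,v:(W4,(u+.5)*.8-.5,(v+.5)*.8-.5)
so4=[('tip',w4(395,218)),('red',w4(490,177)),('blue',w4(326,214)),('wm',w4(404,231)),('wl',w4(481,245)),('wr',w4(346,154))]
def fit4(wt=3):
    def f(p):
        r4=res(so4,stand,p[:5],True)+p[5:7]
        return np.r_[res(so,stand,p[:5])*.7,wt*r4.ravel(),(p[5:7])/2]
    s=least_squares(f,[*ps,0,0],loss='soft_l1'); return s.x,res(so4,stand,s.x[:5],True)+s.x[5:7]
p4,r4=fit4()
E
python3 - <<'E'
from fit import *
np.set_printoptions(precision=4,suppress=True)
for w in(1,3,10):
    p,r=fit4(w);print(p);print(r.round(1).tolist())
p=p4[:5]
print({k:stand(p,k).round(4).tolist() for k in['tip','red','blue','h']}); a=p[2]
y=np.array([-np.sin(a),np.cos(a),0]);z=np.array([0,0,-1.]);M=np.c_[np.cross(y,z),y,z]
h=stand(p,'h'); plan([h[0],h[1],.31],M); plan([h[0],h[1],.172],M)
print('cup-tip',[(Rz(-a)@(stand(p,k)-stand(p,'tip')))[:2].round(4) for k in('red','blue')])
E
```

```text
[ 0.6519 -0.0112 -0.2313 -0.0331  0.0075  0.2348  4.3332]
[[-0.1, -0.1], [0.1, 0.7], [-0.2, 1.1], [-0.0, -0.7], [1.1, -0.1], [-0.7, -2.5]]
[ 0.6512 -0.0112 -0.2341 -0.0333  0.0073  0.3238  5.1021]
[[-0.0, -0.0], [0.2, 0.9], [-0.2, 1.0], [-0.0, -0.7], [1.0, -0.0], [-0.4, -2.5]]
[ 0.6488 -0.0113 -0.2366 -0.0334  0.0072  0.5555  7.3362]
[[-0.0, 0.0], [0.1, 1.3], [0.0, 0.8], [-0.1, -0.8], [0.7, -0.0], [-0.2, -2.3]]
{'tip': [0.6512, -0.0112, 0.106], 'red': [0.6029, 0.0675, 0.092], 'blue': [0.6382, -0.0602, 0.092], 'h': [0.4844, 0.0361, 0.14]}
shift/.12 [-3.052  0.553  0.315] turn/pi [-0.0577 -0.223  -0.0618]
shift/.12 [-3.052  0.553 -0.835] turn/pi [-0.0577 -0.223  -0.0618]
cup-tip [array([-0.0653,  0.0653]), array([-0.0013, -0.0507])]
```

Request:
drive_tool:
  commands:
    - [[0,0,0.5],[0,0,0]]
    - [[-0.3,0.1,0.9],[0,0,0]]
    - [[-0.7,0.2,0.9],[-0.058,-0.223,-0.062]]
    - [[-1,0.2,0.9],[-0.058,-0.223,-0.062]]
    - [[-1,0.2,0.9],[-0.058,-0.223,-0.062]]
    - [[-1,0.2,0.9],[-0.058,-0.223,-0.062]]
    - [[-1,0.2,0.9],[-0.058,-0.223,-0.062]]
    - [[-1,0.2,0.9],[-0.058,-0.223,-0.062]]

```text
time_s: 10.3
tcp_pos: [0.7296, -0.0062, 0.3817]
tcp_rot: [0.002, 0.117, 0.993, 0.0]
ft_force: [0.1, 0.4, -0.4]
opening: 0.0804
grip_force: 0.0
```

Request:
drive_tool:
  commands:
    - [[-1,0.2,0],[0,0,0]]
    - [[-1,0.2,0],[0,0,0]]
    - [[-1,0.2,0],[0,0,0]]
    - [[-1,0.2,0],[0,0,0]]

```text
time_s: 10.7
tcp_pos: [0.6084, 0.017, 0.3804]
tcp_rot: [-0.002, 0.117, 0.993, 0.0]
ft_force: [0.5, -0.7, -0.2]
opening: 0.0803
grip_force: 0.0
```

Request:
drive_tool:
  commands:
    - [[-1,0.15,0],[0,0,0]]
    - [[-1,0.15,0],[0,0,0]]
    - [[-1,0.15,0],[0,0,0]]
    - [[-1,0.15,0],[0,0,0]]
    - [[-1,0.15,0],[0,0,0]]

```text
time_s: 11.2
tcp_pos: [0.4915, 0.0339, 0.3806]
tcp_rot: [-0.0, 0.117, 0.993, 0.0]
ft_force: [0.6, 1.1, 0.4]
opening: 0.08
grip_force: 0.0
```

```bash
cat >> fit.py <<'E'
def down(a): y=np.array([-np.sin(a),np.cos(a),0]);z=np.array([0,0,-1.]);return np.c_[np.cross(y,z),y,z]
E
python3 - <<'E'
from fit import *
p=p4[:5];h=stand(p,'h');plan([h[0],h[1],.172],down(p[2]));o=monitor.get_obs();print(o['tcp_pos'],o['joints'].round(2))
E
```

```text
shift/.12 [-0.059  0.019 -1.739] turn/pi [-0.0002 -0.0001  0.0004]
[0.49147105 0.03385604 0.38062261] [ 0.02 -0.06  2.08  0.    1.13 -1.31]
```

Request:
drive_tool:
  commands:
    - [[-0.06,0.02,-0.8],[0,0,0]]
    - [[-0.06,0.02,-0.8],[0,0,0]]
    - [[-0.06,0.02,-0.8],[0,0,0]]
    - [[-0.06,0.02,-0.8],[0,0,0]]

```text
time_s: 11.6
tcp_pos: [0.4845, 0.0358, 0.2845]
tcp_rot: [-0.001, 0.118, 0.993, 0.0]
ft_force: [1.0, 0.5, 0.5]
opening: 0.0798
grip_force: 0.0
```

Request:
drive_tool:
  commands:
    - [[0,0,-0.3],[0,0,0]]
    - [[0,0,-0.6],[0,0,0]]
    - [[0,0,-0.93],[0,0,0]]
    - [[0,0,-0.93],[0,0,0]]
    - [[0,0,-0.93],[0,0,0]]

```text
time_s: 12.1
tcp_pos: [0.485, 0.0358, 0.1743]
tcp_rot: [0.001, 0.118, 0.993, 0.0]
ft_force: [1.5, 0.5, 0.9]
opening: 0.0802
grip_force: 0.0
```

Request:
drive_tool:
  commands:
    - [[0,0,0],[0,0,0]]
    - [[0,0,0],[0,0,0]]
    - [[0,0,0],[0,0,0]]
    - [[0,0,0],[0,0,0]]
    - [[0,0,0],[0,0,0]]
    - [[0,0,0],[0,0,0]]
    - [[0,0,0],[0,0,0]]
    - [[0,0,0],[0,0,0]]
    - [[0,0,0],[0,0,0]]
    - [[0,0,0],[0,0,0]]
    - [[0,0,0],[0,0,0]]
    - [[0,0,0],[0,0,0]]
  grip: 0

```text
time_s: 13.3
tcp_pos: [0.4833, 0.0358, 0.1722]
tcp_rot: [-0.0, 0.118, 0.993, 0.0]
ft_force: [-1.1, -0.2, 0.1]
opening: 0.0237
grip_force: 30.0
```

```bash
python3 - <<'E'
from fit import *
o=monitor.get_obs();print(o['tcp_pos'],o['tcp_rot'],o['ft_force'],o['opening'],o['joints'].round(2))
a=p4[2];h=o['tcp_pos']; tip=stand(p4[:5],'tip')
for n,q,c in(('red',.032,-.058),('blue',-.032,.058)):
    t=tip+Rz(a)@np.array([q-.14,c,0]); print(n,t)
    d=Rz(a)@np.array([q-p4[3],c-p4[4],0]);print('model delta',d/.12,(t-h)/.12)
E
```

```text
[0.48327656 0.03578864 0.1722172 ] [-7.75161694e-05  1.17918831e-01  9.93023227e-01  1.16578213e-04] [-1.10311098 -0.18293498  0.09755863] 0.023749314122660604 [ 0.03  0.24  2.21  0.    0.69 -1.31]
red [ 0.53269183 -0.04255724  0.106     ]
model delta [ 0.40269695 -0.6556378   0.        ] [ 0.41179393 -0.65288233 -0.55181002]
blue [0.49734153 0.08512344 0.106     ]
model delta [0.10811116 0.40836789 0.        ] [ 0.11720813  0.41112335 -0.55181002]
```

Request:
drive_tool:
  commands:
    - [[0.05,-0.08,0],[0,0,0]]
    - [[0.1,-0.16,0],[0,0,0]]
    - [[0.15,-0.24,0],[0,0,0]]
    - [[0.2,-0.33,0],[0,0,0]]
    - [[0.25,-0.41,0],[0,0,0]]
    - [[0.3,-0.49,0],[0,0,0]]
    - [[0.35,-0.57,0],[0,0,0]]
    - [[0.38,-0.62,0],[0,0,0]]
    - [[0.403,-0.656,0],[0,0,0]]
    - [[0.403,-0.656,0],[0,0,0]]
    - [[0.403,-0.656,0],[0,0,0]]
    - [[0.403,-0.656,0],[0,0,0]]

```text
time_s: 14.5
tcp_pos: [0.5316, -0.0429, 0.1722]
tcp_rot: [0.0, 0.118, 0.993, 0.0]
ft_force: [1.7, -1.8, -1.3]
opening: 0.024
grip_force: 30.0
```

```bash
python3 - <<'E'
from fit import *
o=monitor.get_obs();print(o['tcp_pos'],o['ft_force'],o['opening'])
c=shot('scene','s5'); im=cv2.imread('pics/s5.png')
p=[*p4[:3],.032,-.058]
for k in('tip','red','blue','h'):print(k,proj(c,stand(p,k)).round(2))
o=cv2.resize(im[200:290,220:340],None,fx=6,fy=6,interpolation=cv2.INTER_CUBIC);cv2.imwrite('pics/s5a.png',o)
E
```

```text
[ 0.53164423 -0.04288277  0.17221608] [ 1.74538633 -1.76917223 -1.29349447] 0.023994111976693745
tip [275.83 246.58]
red [276.08 250.63]
blue [225.29 255.17]
h [272.3  208.96]
```

View pics/s5a.png

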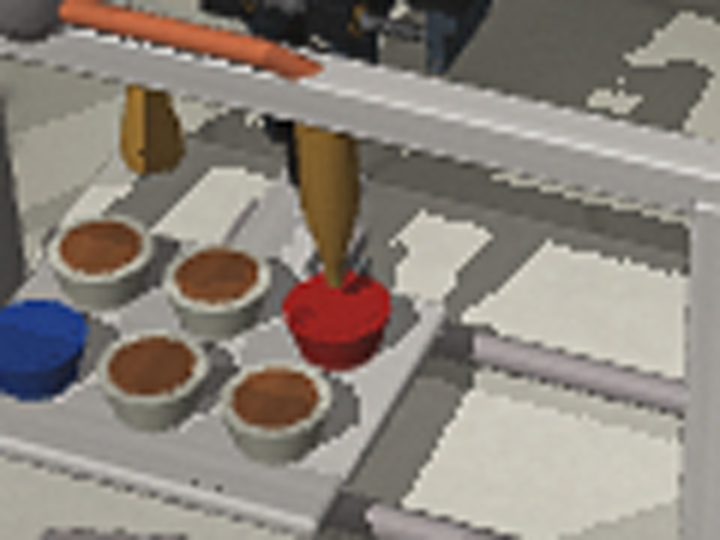

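The red cup top is centred near (337,305) in the crop and the tip near (334,287), which is close. I'll check numerically using the red mask's extents against the projected rim circle.

```bash
cat > chk.py <<'E'
from fit import *
def ext(c,col,box,f=4):
    x0,y0,x1,y1=box; im=cv2.resize(c['color'][y0:y1,x0:x1],None,fx=f,fy=f,interpolation=cv2.INTER_CUBIC).astype(int)
    r,g,b=im[...,0],im[...,1],im[...,2]
    m=(r>1.3*b+25)&(r>2.2*g) if col=='red' else (b>1.35*r+15)&(b>1.2*g)
    n,l,s,_=cv2.connectedComponentsWithStats(m.astype(np.uint8)); i=1+s[1:,4].argmax(); v,u=np.where(l==i)
    k=lambda t:(t+.5)/f-.5
    return np.array([x0+k(u.min()-.5),x0+k(u.max()+.5),y0+k(v.min()-.5)])
def modext(c,ctr):
    t=np.linspace(0,2*np.pi,360); P=np.array([proj(c,ctr+.024*np.array([np.cos(s),np.sin(s),0])) for s in t])
    return np.array([P[:,0].min(),P[:,0].max(),P[:,1].min()])
def cup(c,col,box):
    e=ext(c,col,box); s=least_squares(lambda q:modext(c,np.r_[q,.092])-e,stand(p4[:5],col)[:2]); return np.r_[s.x,.092],e,s.fun
E
python3 - <<'E'
from chk import *
np.set_printoptions(precision=4,suppress=True,linewidth=150)
a=p4[2];W=load('w4');S5=load('s5')
for n,c,col,box in(('w4',W,'red',(360,110,425,175)),('w4',W,'blue',(225,140,295,205)),('s5',S5,'red',(262,238,292,268)),('s0',S,'red',(295,230,325,260)),('s0',S,'blue',(245,235,275,265))):
    P,e,f=cup(c,col,box); print(n,col,P,e,f.round(2))
print('w4 tip',atz(*w4(395,218),.106),'s5 tip',atz(S5,220+334.5/6-.5,200+286/6-.5,.106), 's0 tip',atz(*sC(343,272),.106))
np.save('/tmp/x.npy',0)
print(S5['color'][238:262,270:282].astype(int)[:,:,1]); print(S5['color'][238:262,270:282].astype(int)[:,:,0]-0)
print('W4');print(W['color'][164:186,308:324,1].astype(int));print(W['color'][164:186,308:324,0].astype(int))
E
```

```text
w4 red [0.6077 0.0671 0.092 ] [368.75 415.25 122.5 ] [-1.    1.01 -0.08]
w4 blue [ 0.6433 -0.0598  0.092 ] [234.   286.75 150.5 ] [-0.41  0.42 -0.03]
s5 red [ 0.6502 -0.0129  0.092 ] [266.5 284.5 244.5] [-0.1  0.1 -0. ]
s0 red [0.6028 0.0668 0.092 ] [299.25 316.5  236.  ] [-0.24  0.24 -0.01]
s0 blue [ 0.6396 -0.0611  0.092 ] [249.5 267.5 240.5] [-0.04  0.04 -0.  ]
w4 tip [ 0.6566 -0.0112  0.106 ] s5 tip [ 0.6537 -0.0122  0.106 ] s0 tip [ 0.6555 -0.0116  0.106 ]
[[190 124  78  89  84  79  70  59  67 139 117  96]
 [183 189  84  84  84  79  69  53  68 140  76  94]
 [181 190 136  83  82  78  73  50 117  94  58  96]
 [182 194 138  79  84  77  68  52 121  58  70 111]
 [186 192  81  74  83  78  66  69  78  57 102 109]
 [189 115  74  75  81  75  58  51  60  59 118  68]
 [163  81  72 143  85  74  54  55  58  99  78  75]
 [156 120  74  74  85  79  59  48  35  78  41  73]
 [187  99  29  29  69  85  64  39  33  27  24  36]
 [ 25  28  32  33  54  89  70  36  27  29  30  28]
 [ 34  35  36  33  34  31  33  29  29  29  36  38]
 [ 35  34  36  35  37  37  37  33  35  35  37  35]
 [ 34  37  37  35  33 
[... 4068 characters left out ...]
  83  81  89  95  95  95  93]
 [ 93  95  95  99  98  95  91  85  85  84  91  93  94  92  94  92]
 [ 93  94  96  96  93  93  92  94  96  96  97  96  94  95  91  92]
 [ 95  93  98  97  95  94  97  96  98 101  98  96  95  94  91  94]
 [ 92  95  97  96  94  96 100 100  98  99  96  97  94  96  92  92]
 [ 93  94  97  96  95  95  99 100 100  98  95  96  96  89  94  93]
 [ 95  97  95  96  94  94  97  99 100  98  96  96  92  93  92  90]
 [ 94  97  96  96  96  97  98  99  98  96  96  94  95  92  92  91]
 [ 97  98  96  94  95  96  97  97 100  97  96  92  94  91  90  94]
 [ 98  96  96  91  94  98  96  99  99  98  95  95  94  93  92  90]
 [ 96  97  94  94  98  97  97  98  99  97  96  96  94  92  90  90]]
```

```bash
python3 - <<'E'
from chk import *
np.set_printoptions(precision=4,suppress=True,linewidth=150)
W=load('w4');S5=load('s5');a=p4[2]
tw=atz(W,314.7,173.3,.106);ts=atz(S5,275.1,246.8,.106);print(tw,ts)
o=np.array([.5316-.48328,-.0429-.0358,0]); print('moved',o)
rw=cup(W,'red',(360,110,425,175))[0]+o; bw=cup(W,'blue',(225,140,295,205))[0]
print('red err from w4',(rw-tw)[:2],'from blue',(bw+o-np.r_[Rz(a)@[.064,-.116,0]]-tw)[:2],'red err s5',(cup(S5,'red',(262,238,292,268))[0]-ts)[:2])
E
```

```text
[ 0.6556 -0.0122  0.106 ] [ 0.6523 -0.0129  0.106 ]
moved [ 0.0483 -0.0787  0.    ]
red err from w4 [0.0004 0.0006] from blue [0.0007 0.0013] red err s5 [-0.0022 -0.    ]
```

The wrist view puts the cup within about 1 mm and the scene view within about 2 mm (its resolution limit). I'll let it rest 1.8 s, then bring the blue cup under in one sweep.

Request:
drive_tool:
  commands:
    - [[0,0,0],[0,0,0]]
    - [[0,0,0],[0,0,0]]
    - [[0,0,0],[0,0,0]]
    - [[0,0,0],[0,0,0]]
    - [[0,0,0],[0,0,0]]
    - [[0,0,0],[0,0,0]]
    - [[0,0,0],[0,0,0]]
    - [[0,0,0],[0,0,0]]
    - [[0,0,0],[0,0,0]]
    - [[0,0,0],[0,0,0]]
    - [[0,0,0],[0,0,0]]
    - [[0,0,0],[0,0,0]]

```text
time_s: 15.75
tcp_pos: [0.5316, -0.0429, 0.1722]
tcp_rot: [-0.0, 0.118, 0.993, 0.0]
ft_force: [0.0, 1.8, -1.1]
opening: 0.024
grip_force: 30.0
```

Request:
drive_tool:
  commands:
    - [[0,0,0],[0,0,0]]
    - [[0,0,0],[0,0,0]]
    - [[0,0,0],[0,0,0]]
    - [[0,0,0],[0,0,0]]
    - [[0,0,0],[0,0,0]]
    - [[0,0,0],[0,0,0]]

```text
time_s: 16.35
tcp_pos: [0.5316, -0.0429, 0.1722]
tcp_rot: [-0.0, 0.118, 0.993, 0.0]
ft_force: [-1.1, 2.9, 0.1]
opening: 0.0239
grip_force: 30.0
```

Request:
drive_tool:
  commands:
    - [[-0.03,0.1,0],[0,0,0]]
    - [[-0.06,0.2,0],[0,0,0]]
    - [[-0.08,0.3,0],[0,0,0]]
    - [[-0.11,0.4,0],[0,0,0]]
    - [[-0.14,0.5,0],[0,0,0]]
    - [[-0.17,0.6,0],[0,0,0]]
    - [[-0.19,0.7,0],[0,0,0]]
    - [[-0.22,0.8,0],[0,0,0]]

```text
time_s: 17.15
tcp_pos: [0.505, 0.0541, 0.1722]
tcp_rot: [-0.0, 0.118, 0.993, 0.0]
ft_force: [1.5, -2.8, -2.6]
opening: 0.0239
grip_force: 30.0
```

Request:
drive_tool:
  commands:
    - [[-0.03,0.1,0],[0,0,0]]
    - [[-0.055,0.19,0],[0,0,0]]
    - [[-0.074,0.262,0],[0,0,0]]
    - [[-0.074,0.262,0],[0,0,0]]
    - [[-0.074,0.262,0],[0,0,0]]
    - [[-0.074,0.262,0],[0,0,0]]

```text
time_s: 17.75
tcp_pos: [0.4963, 0.0844, 0.1722]
tcp_rot: [-0.0, 0.118, 0.993, 0.0]
ft_force: [-1.2, 1.9, 0.1]
opening: 0.0241
grip_force: 30.0
```

```bash
python3 - <<'E'
from chk import *
np.set_printoptions(precision=4,suppress=True,linewidth=150)
c=shot('scene','s6');o=monitor.get_obs();print(o['tcp_pos'],(o['tcp_pos']-[.5316,-.0429,.1722])[:2],(Rz(p4[2])@[-.064,.116,0])[:2],o['ft_force'],o['opening'])
P,e,f=cup(c,'blue',(260,238,292,268)); print(P,e,f,'err s6',(P-atz(c,275.1,246.8,.106))[:2])
print(c['color'][240:256,268:284].astype(int).sum(2))
E
```

```text
[0.4963 0.0843 0.1722] [-0.0353  0.1272] [-0.0354  0.1277] [-1.278   3.2636  0.3901] 0.023904514129884775
[ 0.6532 -0.0123  0.092 ] [266.5  284.5  245.25] [-0.1191  0.1196 -0.0055] err s6 [0.0009 0.0006]
[[539 550 551 560 388 228 230 217 199 145 372 539 459 312 139 141]
 [465 539 544 557 462 219 231 218 193 136 375 372 481 542 308 249]
 [467 462 467 557 516 269 232 215 177 189 374 308 333 202 223 256]
 [472 465 555 552 447 314 226 207 155 192 477 341 333 352 212 215]
 [469 471 472 394 467 480 228 203 155 270 480 385 337 350 218 210]
 [478 477 445 450 457 458 232 215 154 211 395 466 396 339 364 225]
 [483 493 431 318 257 213 221 230 171 167 218 121 189 245 383 362]
 [294 313 212 220 218 224 222 257 186 198 139 133 139 129 211 373]
 [301 220 224 226 226 229 227 229 231 148 143 141 236 232 223 226]
 [214 220 228 230 223 227 224 228 229 230 237 227 225 231 226 222]
 [221 220 228 225 228 229 233 225 229 228 229 232 231 227 227 225]
 [222 196 200 194 228 226 231 222 220 227 228 226 228 232 225 223]
 [189 193 201 197 194 229 230 223 225 230 223 223 228 228 226 233]
 [194 201 194 226 228 231 225 229 228 231 226 228 228 202 197 227]
 [199 236 220 224 225 232 230 223 226 227 229 232 235 234 233 154]
 [274 207 226 228 231 226 217 222 221 221 229 212 237 230 166  96]]
```

The blue cup is centred to about 1 mm. Now I'll release the handle, lift straight up, and look once more.

Request:
drive_tool:
  commands:
    - [[0,0,0],[0,0,0]]
    - [[0,0,0],[0,0,0]]
    - [[0,0,0],[0,0,0]]
    - [[0,0,0],[0,0,0]]
    - [[0,0,0],[0,0,0]]
    - [[0,0,0],[0,0,0]]
    - [[0,0,0],[0,0,0]]
    - [[0,0,0],[0,0,0]]
  grip: 70

```text
time_s: 18.6
tcp_pos: [0.4964, 0.0845, 0.1722]
tcp_rot: [-0.0, 0.118, 0.993, 0.0]
ft_force: [-0.4, -0.3, 0.1]
opening: 0.0699
grip_force: 0.0
```

Request:
drive_tool:
  commands:
    - [[0,0,0.2],[0,0,0]]
    - [[0,0,0.5],[0,0,0]]
    - [[0,0,0.9],[0,0,0]]
    - [[0,0,1],[0,0,0]]
    - [[0,0,1],[0,0,0]]
    - [[0,0,1],[0,0,0]]

```text
time_s: 19.2
tcp_pos: [0.4959, 0.0844, 0.2912]
tcp_rot: [-0.001, 0.118, 0.993, 0.0]
ft_force: [0.1, -0.4, -0.7]
opening: 0.0703
grip_force: 0.0
```

```bash
python3 - <<'E'
from chk import *
c=shot('scene','s7');o=monitor.get_obs();print(o['tcp_pos'],o['ft_force'],o['opening'])
P,e,f=cup(c,'blue',(260,238,292,268)); print(P,'err',(P-atz(c,275.1,246.8,.106))[:2])
im=cv2.cvtColor(c['color'],cv2.COLOR_RGB2BGR)
cv2.imwrite('pics/s7a.png',cv2.resize(im[170:340,130:470],(800,400),interpolation=cv2.INTER_CUBIC))
E
```

```text
[0.49563547 0.08440523 0.29064417] [ 0.37261296 -0.92403236  0.78341353] 0.07043422581181982
[ 0.65323184 -0.01232898  0.092     ] err [0.00089956 0.0005903 ]
```

View pics/s7a.png

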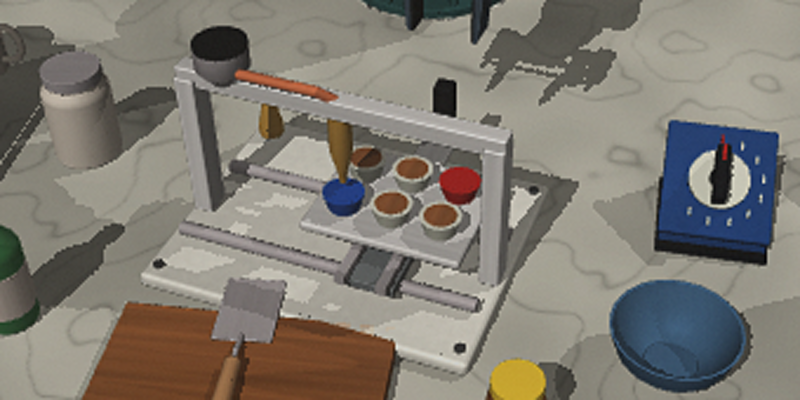

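The blue cup (344,195) sits under the nozzle tip (344,183), the knob points at its tick (723,135), and the jar and spare nozzle are where they were. The gripper is clear, so I'm handing in.

```bash
python3 -c "
from station import manip
print(manip.sign_off())"
```

```text
the job is handed in; nothing more can be done
None
```

I handed the job in at about 19 s: the counter is at zero, the red cup rested under the nozzle for about 1.8 s, and the blue cup is now centred there to about 1 mm by camera; the jar and spare nozzle were not touched.

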